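Home the optical gauge's chuck, then hold the reference ball up to its lens

TASK

Get the optical gauge ready for its reference shot: first turn the black chuck by its grip bar until the small dog on its side points straight at the index pin, and let go of it. Then lift the ball tray by its upright fin and carry it, without letting the steel ball roll out of its pocket, to the gauge, and finish holding it there: level and still, clear of the chuck, the pocket end pointing at the lens, and the ball centred over the chuck and at the height of the lens. Keep hold of the tray when you finish, and leave the other things on the bench and the gauge where they are.

Things in the scene. Friction and masses are not known exactly. Their poses are not given: they have to be found in the camera images.
- gauge: Optical gauge, fixed: aluminium plate 260 (x) by 380 (y) mm (y -110 to 270), top 80 mm above the bench, on four feet. Origin: on the bench surface under the chuck's axis, z up. At +y a column (70 by 50 mm, centre y 235, top z 394) carries the lens head (80 mm wide block, y 168 to 213, z 150 to 230; barrel 40 mm diameter in front). The lens looks along -y, over the chuck.
- lens_glass (a point): Centre of the lens's front face, which looks along the gauge's -y: at (0, 110, 190) mm in the gauge frame, so 110 mm from the chuck's axis and 190 mm above the bench. Axes as the gauge's.
- index_pin (a point): Top centre of the index pin, a steel pin 12 mm in diameter and 20 mm tall on the gauge's plate, 60 mm from the chuck's axis towards -y of the gauge (the side away from the lens).
- chuck (a joint): Turn of the chuck about its vertical axis, rad: 0 when its dog points straight at the index pin, growing anticlockwise from above; starts at 0.5 to 1.4, range -0.8 to 1.8, light friction (0.04 N m), stays where left. The chuck is a black cylinder 60 mm in diameter, on the gauge's plate, its top 115 mm above the bench.
- chuck_grip (a point): Point on the chuck's axis at which to grip it, 136 mm above the bench, inside the steel grip bar that stands on the chuck's top: 46 mm long, 12 mm thick, 26 mm tall (top 141 mm above the bench). Axes turn with the chuck: the bar's length lies along y, its thickness along x; the dog is at -y.
- chuck_dog (a point): Outer end of the dog, a steel lug 12 mm wide that sticks out 14 mm from the chuck's side, in line with the grip bar: 44 mm from the axis, 106 mm above the bench.
- tray: Ball tray, loose, on the bench: aluminium plate 150 (x) by 56 (y) by 6 mm; black upright fin at its middle (44 mm along x, 12 mm thick, top 80 mm above the underside); ball pocket at the +x end, steel balance block (24 by 48 by 12 mm) at the -x end. Balances about under the fin; with the ball about 0.4 kg. Origin: centre of the underside, z up. Starts with yaw 0.6 to 2.6 rad.
- tray_pocket (a point): Centre of the ball when it lies mid-pocket: 52 mm from the tray's origin along +x, 21 mm above its underside. The pocket has a flat floor and a steel rim, 26 mm inside diameter, 2.5 mm high; the ball can roll 4 to 5 mm to each side in it and climbs out when the tray is tipped by about 30 degrees or jerked hard.
- tray_grip (a point): Point at which to grip the fin: on its middle, 62 mm above the tray's underside (18 mm below the fin's top). Fingers close along the tray's y. Axes as the tray's.
- ball_center (a point): Centre of the loose steel reference ball, 30 mm in diameter, 0.11 kg, lying in the tray's pocket.
- setting_ring: Bystander: loose steel ring, 36 mm across, 16 mm tall, on the gauge's plate, about 115 mm from the chuck's axis. Origin: centre of the underside.
- adapter: Bystander: loose black round adapter, 42 mm across, 30 mm tall, on the bench about 110 mm from the tray's middle. Origin: centre of the underside.
- gauge_block: Bystander: loose steel block, 35 by 90 by 18 mm, on the bench between the tray and the keyboard on the right. Origin: centre of the underside.
- tube_holder: Bystander: black round holder, 52 mm across, with a glass tube standing in it, 130 mm tall in all, on the bench beyond the tray. Origin: centre of the underside.
- mouse: Bystander: black computer mouse, 105 by 60 mm, 33 mm tall, loose, to the right of the tray. Origin: centre of the underside.
- power_brick: Bystander: black power supply, 60 by 120 by 35 mm, loose, at the bench's far edge. Origin: centre of the underside.
Mind the look-alikes: they are no part of the job. Of the things that look like the tray, the larger one is meant.

How it is judged:
By the outcome, as a careful person would: the job done as asked, in the order asked, and still so for the second after the job is handed in, while the arm keeps its last pose, push and grip.
It also fails if it takes over 72 s, if anything falls off the work surface, if the arm or the gripper's body presses on something with over 40 N, if the wrist force passes 120 N, or if a joint passes its speed limit or range.

ROBOT

A 6-joint arm with a two-finger parallel gripper is mounted at the origin on the work surface. World frame = base frame: x ahead of the robot, y to its left, z up, the work surface at z = 0. Lengths are in m, angles in rad, forces in N, time in s.
With the tool pointing down it reaches from about 0.25 to 0.775 m from the base axis. Payload 4 kg.
Tool frame: the origin (TCP) lies where the fingers leave the gripper's body, on its centre line; the fingertips stand 97 mm ahead of it and the grasp point (between the pads) lies 78 mm ahead of it (bot.tips_ahead is the z of the fingertips in the tool frame, in m); z points along the fingers, y is the line along which they close (so a half turn about z gives the same grasp; the last joint's range is limited). The gripper opens to 94 mm and grips with 3 to 60 N. Pads are 16 mm wide; open, the fingers measure 119 mm over their backs; the gripper's body (75 mm by 177 mm) begins 78 mm behind the grasp point.
Start: joints at [-1.271, 0.087, 1.371, -0, 1.684, -0.103], TCP at [0.216, -0.506, 0.303] pointing down, gripper open.
Joint ranges: [-3.1, 3.1], [-0.76, 2.03], [0.27, 2.55], [-1.08, 4.22], [0.17, 2.65], [-2.57, 2.57]. Speed limits (rad/s): [2.79, 2.79, 3.14, 3.14, 3.14, 3.14].

INTERFACE

Orientations are given as a 3x3 rotation matrix whose columns are the frame's x, y, z axes.
In Python, from cell import readout, eyes, bot, finder gives the robot as it stands. The module is installed in compiled form; this text tells all that it offers.
- The arm moves only by the shell command python3 -m creep 'ROWS' [OPENING]. ROWS is a JSON object whose one key "steps" holds a list of rows, each an object with "dp": the shift along the tool's x, y, z in mm, a list of three; "twist": the turn about the tool's z in rad. A call has 1 to 5 rows; each row shifts and turns the commanded pose from where the row before left it, along the tool's axes as they then stand; what a row does not reach is not made up. A row lasts 1/10 s, in which the tool goes at most 50 mm and 8.59 degrees, less where a joint would pass 70% of its speed; a pose out of reach is approached as far as the arm can. A call with a gripper value outside its range is refused whole. OPENING is the finger opening in mm, from 0 to 94, set as the call begins (- or left out, the last holds). The fingers move at their own pace and stop on an object; the grip force is fixed at half the most. Time passes only in rows, so rows that do not move let the fingers close. It gives the time, the measured TCP pose, the force, the opening and the grip force at its end, in the units of the state.
- readout.observe(): the state, without advancing time (a new reading comes with each control period).
- eyes.snapshot(name): name is "side" or "top" or "wrist"; returns (picture, depth): 420x560x3 uint8, red, green, blue; 420x560 float32, m along the optical axis (not along the pixel's ray), 0 where there is no reading.
- eyes.calibration(name): a dict with "K" (3x3 intrinsics, pixels), "dist" ([k1, k2, p1, p2, k3] as OpenCV has them; the pictures are not rectified), "R" (3x3) and "t" (3): a world point X has camera coordinates R X + t. Camera axes: x right, y down, z forward; pixel columns grow to the right and rows downward; lengths in m; the calibration is good to about 2 mm. A picture is of the moment at which its call begins: read the wrist's pose just before it. calibration takes no time and is no camera call; for the wrist camera it gives the pose at the moment of the call.
- bot.finish_job(): hands the job in; it is judged then, once.
Trained networks look in the newest picture that a camera, given by its name, has taken for a name from the list of things; names that differ only in an ending like _2 or _b are one class to them, and where a whole thing is asked for, a point or a joint stands for the part that bears it (a point fixed in the world has none). Each returns a list of dicts, best first, with "conf" (0 to 1); they miss things now and then, are a little off and sometimes report something else, mostly with a low value. They report only what shows in the picture. A call takes as long as a camera call. They do not tell look-alikes from the thing itself.
- finder.boxes_of(camera, label): "point" ([row, column] in pixels, amid what is visible of it).
- finder.silhouettes(camera, label): "pixels" (420x560 bool, what is visible of it) and "point" ([row, column] in pixels, amid what is visible of it).
- finder.mark_of(camera, label): "point" ([row, column] in pixels: a listed point, or the origin of a listed thing).
The state is a dict: "time_s": time; "joint_positions": joint angles; "qvel": joint speeds; "joint_efforts": joint torques, N m; "eef_pos": TCP position; "eef_rot": TCP orientation; "force": force on the tool from outside, world axes, zero at the start; "torque": the same for the moment, N m; "width": opening from 0.0 (shut) to 1.0 (fully open); "finger_force": force on a finger pad.
Only numpy, scipy, OpenCV 4.12 (cv2) and the standard library are available. Lean on these libraries where they do the work, as an engineer would, in place of code of your own. Each camera call takes 0.05 s, during which the arm holds its last target. There are 200 camera calls.

## Working session

There is one attempt and no reset: what is moved stays moved. The work goes in short steps, Python scripts to look and compute and a shell command to move; the robot and the scene stay as the last step left them, time stands still between calls to the robot, and variables do not carry over. Pictures are saved under pics/ and viewed, at most 10 in all, crops included, and the job is handed in when it is done.

```bash
mkdir -p pics; python3 - <<'E'
from cell import readout, eyes, bot, finder
import cv2, numpy as np
s=readout.observe(); print(s['time_s'],s['eef_pos'],np.round(s['eef_rot'],3),s['width'])
for n in("top","side"):
    p,d=eyes.snapshot(n); cv2.imwrite(f'pics/{n}0.png',p[:,:,::-1]); np.savez(f'{n}0.npz',p=p,d=d)
    c=eyes.calibration(n); print(n,np.round(c['K'],1).tolist(),np.round(c['dist'],3),np.round(-c['R'].T@c['t'],3),np.round(c['R'],2).tolist())
    for l in("chuck_grip","chuck_dog","index_pin","lens_glass","tray","tray_grip","tray_pocket","ball_center","gauge"):
        print(l,[(np.round(r['point']).tolist(),round(r['conf'],2)) for r in finder.mark_of(n,l)[:4]])
print(readout.observe()['time_s'])
E
```

```text
0.0 [ 0.21549302 -0.50566461  0.30154071] [[ 0.92   0.392 -0.001]
 [ 0.392 -0.92   0.002]
 [ 0.    -0.002 -1.   ]] 0.999464288501325
top [[460.4, 0.0, 275.8], [0.0, 460.4, 215.5], [0.0, 0.0, 1.0]] [-0.02  0.    0.    0.    0.  ] [ 0.341 -0.026  1.209] [[-0.0, -1.0, 0.01], [-0.98, 0.0, -0.19], [0.19, -0.01, -0.98]]
chuck_grip [([267.0, 177.0], 0.72), ([260.0, 197.0], 0.4)]
chuck_dog [([256.0, 197.0], 0.79)]
index_pin [([272.0, 207.0], 0.9)]
lens_glass [([254.0, 122.0], 0.89)]
tray [([240.0, 361.0], 0.96), ([300.0, 382.0], 0.7)]
tray_grip [([238.0, 368.0], 0.86), ([303.0, 394.0], 0.77)]
tray_pocket [([313.0, 386.0], 0.78), ([250.0, 347.0], 0.55)]
ball_center [([253.0, 122.0], 0.69), ([254.0, 348.0], 0.65)]
gauge [([272.0, 189.0], 0.76)]
side [[472.6, 0.0, 277.2], [0.0, 472.6, 206.5], [0.0, 0.0, 1.0]] [0.049 0.    0.    0.    0.   ] [ 0.473 -0.948  0.966] [[0.99, -0.1, -0.02], [-0.08, -0.68, -0.73], [0.06, 0.73, -0.68]]
chuck_grip [([306.0, 271.0], 0.64), ([245.0, 362.0], 0.16)]
chuck_dog [([169.0, 240.0], 0.79)]
index_pin [([175.0, 230.0], 0.68)]
lens_glass [([117.0, 235.0], 0.92), ([304.0, 269.0], 0.41)]
tray [([290.0, 252.0], 0.63), ([332.0, 209.0], 0.62)]
tray_grip [([323.0, 204.0], 0.69), ([291.0, 272.0], 0.61)]
tray_pocket [([288.0, 253.0], 0.81), ([327.0, 192.0], 0.76), ([168.0, 242.0], 0.24)]
ball_center [([287.0, 257.0], 0.64), ([185.0, 236.0], 0.34)]
gauge [([186.0, 232.0], 0.67), ([284.0, 254.0], 0.34)]
1.0
```

View pics/top0.png

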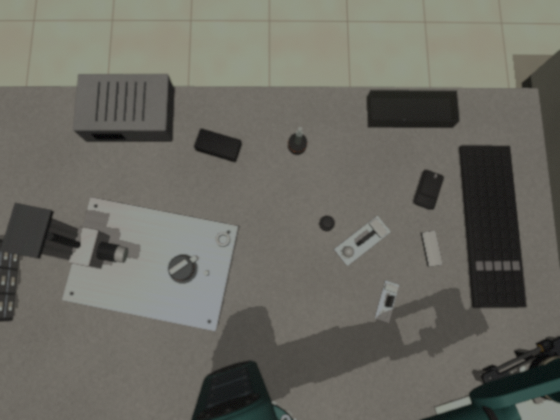

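View pics/side0.png

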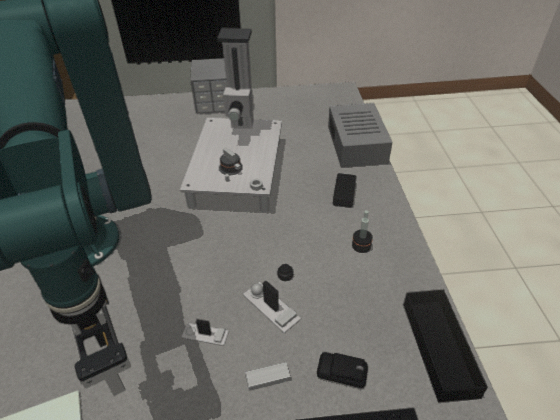

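```bash
cat > h.py <<'E'
import numpy as np, cv2
from cell import readout, eyes, bot, finder
def cloud(d,c):
    h,w=d.shape; g=np.mgrid[0:h,0:w][::-1].reshape(2,-1).T.astype(np.float64)
    u=cv2.undistortPoints(g[:,None],c['K'],c['dist'])[:,0]
    X=np.c_[u,np.ones(len(u))]*d.reshape(-1,1)
    return ((X-c['t'])@c['R']).reshape(h,w,3)
def onplane(pt,z,c):
    u=cv2.undistortPoints(np.array([[[pt[1],pt[0]]]],float),c['K'],c['dist'])[0,0]
    r=c['R'].T@np.r_[u,1]; o=-c['R'].T@c['t']
    return o+r*(z-o[2])/r[2]
def rect(P,lo,hi,box):
    m=(P[...,2]>lo)&(P[...,2]<hi)&(P[...,0]>box[0])&(P[...,0]<box[1])&(P[...,1]>box[2])&(P[...,1]<box[3])
    q=P[m]; return q, cv2.minAreaRect((q[:,:2]*1000).astype(np.float32)) if len(q)>3 else None
E
python3 - <<'E'
from h import *
c=eyes.calibration('top'); z=np.load('top0.npz'); P=cloud(z['d'],c)
print('bench z',np.median(P[180:330,250:330,2]))
for n,pt,h in(('lens',(254,122),.19),('pin',(272,207),.1),('chuck',(267,181),.115),('dog',(256,197),.106),('grip',(267,177),.136),('traygrip',(238,368),.062),('ball',(252,347),.021),('small',(303,394),.05)):
    print(n,np.round(onplane(pt,h,c),4), np.round(P[pt][2],4))
q,r=rect(P,.072,.088,(.05,.5,.1,.6)); print('plate',len(q),r)
ch=onplane((267,181),.115,c)
q,r=rect(P,.128,.15,(ch[0]-.05,ch[0]+.05,ch[1]-.05,ch[1]+.05)); print('bar',len(q),q.mean(0),r)
t=onplane((240,361),.0,c)
q,r=rect(P,.055,.09,(t[0]-.08,t[0]+.08,t[1]-.08,t[1]+.08)); print('fin',len(q),q.mean(0) if len(q) else 0,r)
q,r=rect(P,.003,.1,(t[0]-.09,t[0]+.06,t[1]-.09,t[1]+.09)); print('tray',len(q),q.mean(0),r)
for n in('top','side'):
  im=cv2.imread(f'pics/{n}0.png')
  if n=='top': a=cv2.resize(im[235:295,160:240],None,fx=5,fy=5,interpolation=2); b=cv2.resize(im[205:325,320:410],None,fx=3.333,fy=3.333,interpolation=2)
  else: e=cv2.resize(im[140:200,205:275],None,fx=4,fy=4,interpolation=2)
print(a.shape,b.shape)
cv=np.zeros((600,800,3),np.uint8); cv[:300,:400]=a; cv[:400,400:700]=b[:400,:300]; cv[300:540,:280]=e
cv2.imwrite('pics/crop0.png',cv)
E
```

```text
bench z 8.030406044830953e-05
lens [0.4515 0.3002 0.19  ] 0.2107
pin [0.4178 0.1233 0.1   ] 0.0971
chuck [0.4286 0.183  0.115 ] 0.1381
dog [0.4556 0.1474 0.106 ] 0.0786
grip [0.427  0.1883 0.136 ] 0.1424
traygrip [ 0.5046 -0.2748  0.062 ] 0.0787
ball [ 0.4739 -0.2274  0.021 ] 0.0338
small [ 0.3431 -0.3356  0.05  ] 0.0007
plate 9564 ((393.69586181640625, 286.23876953125), (375.1596984863281, 218.07241821289062), 88.94755554199219)
bar 124 [0.42744268 0.18587996 0.13990022] ((428.1874084472656, 186.16781616210938), (12.400566101074219, 45.70893096923828), 35.31415557861328)
fin 93 [ 0.50563472 -0.26830825  0.07798754] ((506.68402099609375, -269.6800231933594), (11.818365097045898, 43.28956604003906), 37.1713981628418)
tray 1403 [ 0.50412364 -0.26401363  0.01525304] ((492.52362060546875, -269.49102783203125), (179.75534057617188, 148.97171020507812), 89.8080825805664)
(300, 400, 3) (400, 300, 3)
```

View pics/crop0.png

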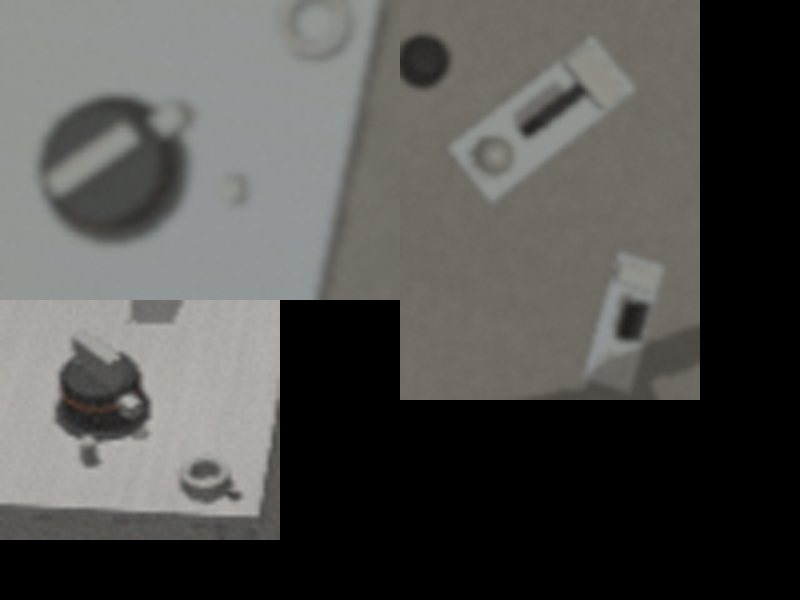

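The larger tray is at px (240,361) and has the ball at (251,347). The smaller look-alike is at (300,386). The crop confirms the larger one is meant, and its 43 mm fin matches the description. The chuck is at (267,181) with its dog at (256,197), and the pin is at (272,207).

Next I'll refine the gauge yaw and start moving.

```bash
python3 - <<'E'
from h import *
c=eyes.calibration('top'); z=np.load('top0.npz'); P=cloud(z['d'],c)
m=((abs(P[...,2]-.08)<.008)&(P[...,1]>.05)&(P[...,0]>.25)).astype(np.uint8)
n,l,st,ce=cv2.connectedComponentsWithStats(m); k=1+st[1:,4].argmax(); m=(l==k)
q=P[m][:,:2]*1000; print(len(q),q.min(0),q.max(0))
r=cv2.minAreaRect(q.astype(np.float32)); print(r)
# refine: edges by line fit in gauge frame
a=np.deg2rad(79.5); 
for it in range(3):
    ey=np.array([np.cos(a),np.sin(a)]); ex=np.array([ey[1],-ey[0]])
    u=q@ex; v=q@ey; o=[]
    for s in(1,-1):
        b=np.arange(v.min()+15,v.max()-15,4); e=np.array([np.percentile(s*u[abs(v-w)<3],98) if (abs(v-w)<3).sum()>5 else np.nan for w in b])*s
        g=~np.isnan(e); f=np.polyfit(b[g],e[g],1); 
        g2=g&(abs(e-np.polyval(f,b))<4); f=np.polyfit(b[g2],e[g2],1); o.append((f,g2.sum(),np.std(e[g2]-np.polyval(f,b[g2]))))
    sl=np.mean([f[0][0] for f in o]); print('yaw',np.rad2deg(a),[(np.round(f[0],4),f[1],f[2]) for f in o],v.min(),v.max()); a-=np.arctan(sl)
ex=np.array([np.sin(a),-np.cos(a)]);ey=np.array([np.cos(a),np.sin(a)])
ch=np.array([428.2,186.2]); print('chuck in plate (u mid?)',ch@ex,(u.max()+u.min())/2,'v',ch@ey,v.min()+110)
E
for i in 1 2 3; do python3 -m creep '{"steps":[{"dp":[26,-30.7,0],"twist":0},{"dp":[26,-30.7,0],"twist":0},{"dp":[26,-30.7,0],"twist":0},{"dp":[26,-30.7,0],"twist":0},{"dp":[26,-30.7,0],"twist":0}]}' 94; done
```

```text
14211 [281.38319239  54.17892711] [607.46459419 474.47661853]
((443.46142578125, 264.7608642578125), (380.2221984863281, 261.77197265625), 78.69603729248047)
yaw 79.5 [(array([1.930000e-02, 5.059578e+02]), np.int64(89), np.float64(1.0973410929288523)), (array([8.700000e-03, 2.594964e+02]), np.int64(89), np.float64(1.0113279864014735))] 149.6931205470137 532.726028039755
yaw 78.6966793810228 [(array([5.000000e-03, 5.060114e+02]), np.int64(88), np.float64(1.1199719935011334)), (array([-5.200000e-03,  2.595788e+02]), np.int64(88), np.float64(1.1192209524138486))] 156.43399572703876 536.6570984856995
yaw 78.70024451946055 [(array([5.100000e-03, 5.060373e+02]), np.int64(88), np.float64(1.1237305271547438)), (array([-5.200000e-03,  2.596146e+02]), np.int64(88), np.float64(1.1174183466355427))] 156.40994651988524 536.6388767932389
chuck in plate (u mid?) 383.4415075239774 382.9994014438565 v 266.4550436898118 266.40994651988524
time_s: 1.5
eef_pos: [0.2752, -0.3123, 0.3027]
eef_rot: [[0.92, 0.391, 0.0], [0.391, -0.92, -0.0], [0.0, 0.0, -1.0]]
force: [0.7, -0.1, -0.0]
width: 1.003
finger_force: 0.0
time_s: 2.0
eef_pos: [0.3345, -0.1201, 0.303]
eef_rot: [[0.92, 0.392, 0.001], [0.392, -0.92, -0.001], [0.001, 0.001, -1.0]]
force: [0.4, -1.4, -0.2]
width: 1.001
finger_force: 0.0
time_s: 2.5
eef_pos: [0.394, 0.0723, 0.303]
eef_rot: [[0.92, 0.392, 0.001], [0.392, -0.92, -0.0], [0.001, 0.001, -1.0]]
force: [0.3, 0.4, 0.9]
width: 0.998
finger_force: 0.0
```

```bash
python3 -m creep '{"steps":[{"dp":[25.3,-30.5,0],"twist":0},{"dp":[25.3,-30.5,0],"twist":0},{"dp":[25.3,-30.5,0],"twist":0},{"dp":[0,0,0],"twist":-0.14},{"dp":[0,0,0],"twist":-0.14}]}' >/dev/null
for i in 1 2; do python3 -m creep '{"steps":[{"dp":[0,0,0],"twist":-0.14},{"dp":[0,0,0],"twist":-0.14},{"dp":[0,0,0],"twist":-0.14},{"dp":[0,0,0],"twist":-0.14},{"dp":[0,0,0],"twist":-0.14}]}' >/dev/null; done
python3 -m creep '{"steps":[{"dp":[0,0,0],"twist":-0.104},{"dp":[0,0,0],"twist":0},{"dp":[0,0,0],"twist":0}]}'
python3 - <<'E'
from h import *
s=readout.observe(); print(s['joint_positions'],s['eef_pos'],s['eef_rot'])
c=eyes.calibration('wrist'); p,d=eyes.snapshot('wrist'); cv2.imwrite('pics/w1.png',p[:,:,::-1])
P=cloud(d,c); ch=np.array([.428,.186])
q,r=rect(P,.130,.15,(ch[0]-.05,ch[0]+.05,ch[1]-.05,ch[1]+.05)); print('bar',len(q),q.mean(0) if len(q) else 0,r)
for l,h in(('chuck_grip',.136),('chuck_dog',.106),('index_pin',.1)):
    print(l,[(np.round(f['point']),round(f['conf'],2),np.round(onplane(f['point'],h,c),4)) for f in finder.mark_of('wrist',l)[:2]])
E
```

```text
time_s: 4.3
eef_pos: [0.4278, 0.1845, 0.3027]
eef_rot: [[-0.576, 0.817, 0.0], [0.817, 0.576, -0.0], [-0.0, 0.0, -1.0]]
force: [0.1, 0.2, -0.0]
width: 1.002
finger_force: 0.0
[ 2.85326447e-01 -1.01782055e-01  1.55844387e+00 -6.97055554e-05
  1.68475745e+00 -3.28436298e-01] [0.42781643 0.18445791 0.30271712] [[-5.75941028e-01  8.17491222e-01  1.85864520e-04]
 [ 8.17491234e-01  5.75941041e-01 -1.76516469e-05]
 [-1.21477072e-04  1.41776308e-04 -9.99999983e-01]]
bar 775 [0.42621573 0.18468616 0.140645  ] ((427.2931823730469, 183.5910186767578), (11.698862075805664, 46.077064514160156), 35.12933349609375)
chuck_grip [(array([219., 277.]), 0.77, array([0.426, 0.185, 0.136]))]
chuck_dog [(array([257., 276.]), 0.63, array([0.453 , 0.1463, 0.106 ]))]
index_pin [(array([249., 232.]), 0.79, array([0.4136, 0.1259, 0.1   ])), (array([190., 277.]), 0.36, array([0.4162, 0.2002, 0.1   ]))]
```

View pics/w1.png

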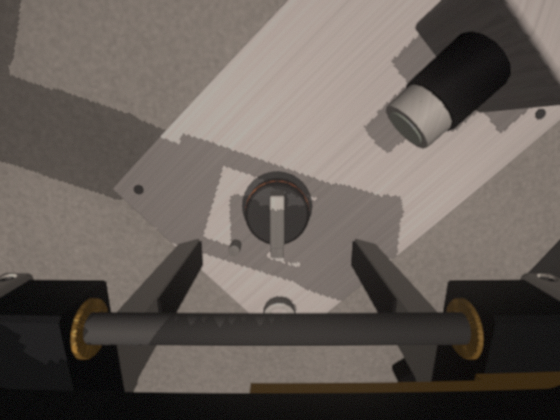

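```bash
python3 -m creep '{"steps":[{"dp":[0,0,25],"twist":0},{"dp":[0,0,25],"twist":0},{"dp":[0,0,20],"twist":0},{"dp":[0,0,16],"twist":0},{"dp":[0,0,0],"twist":0}]}' 94
python3 -m creep '{"steps":[{"dp":[0,0,0],"twist":0},{"dp":[0,0,0],"twist":0},{"dp":[0,0,0],"twist":0},{"dp":[0,0,0],"twist":0},{"dp":[0,0,0],"twist":0}]}' 0
python3 -m creep '{"steps":[{"dp":[0,0,0],"twist":0},{"dp":[0,0,0],"twist":0},{"dp":[0,0,0],"twist":0},{"dp":[0,0,0],"twist":0},{"dp":[0,0,0],"twist":0}]}'
```

```text
time_s: 5.0
eef_pos: [0.4265, 0.184, 0.214]
eef_rot: [[-0.577, 0.816, -0.005], [0.817, 0.577, -0.002], [0.002, -0.005, -1.0]]
force: [-0.0, -0.3, -0.7]
width: 1.0
finger_force: 0.0
time_s: 5.5
eef_pos: [0.428, 0.1845, 0.2172]
eef_rot: [[-0.578, 0.816, 0.001], [0.816, 0.578, 0.0], [-0.0, 0.001, -1.0]]
force: [0.1, -0.7, 0.4]
width: 0.615
finger_force: 0.0
time_s: 6.0
eef_pos: [0.4278, 0.1844, 0.2166]
eef_rot: [[-0.578, 0.816, -0.0], [0.816, 0.578, -0.0], [-0.0, -0.0, -1.0]]
force: [-0.5, -0.1, -0.1]
width: 0.184
finger_force: 0.0
```

```bash

python3 -m creep '{"steps":[{"dp":[0,0,0],"twist":0},{"dp":[0,0,0],"twist":0},{"dp":[0,0,0],"twist":0},{"dp":[0,0,0],"twist":0},{"dp":[0,0,0],"twist":0}]}'
python3 -m creep '{"steps":[{"dp":[0,0,0],"twist":0.05},{"dp":[0,0,0],"twist":0.08},{"dp":[0,0,0],"twist":0.09},{"dp":[0,0,0],"twist":0.09},{"dp":[0,0,0],"twist":0.09}]}'
python3 -m creep '{"steps":[{"dp":[0,0,0],"twist":0.09},{"dp":[0,0,0],"twist":0.09},{"dp":[0,0,0],"twist":0.09},{"dp":[0,0,0],"twist":0.09},{"dp":[0,0,0],"twist":0.05}]}'
python3 -m creep '{"steps":[{"dp":[0,0,0],"twist":0.0},{"dp":[0,0,0],"twist":0},{"dp":[0,0,0],"twist":0}]}'
```

```text
time_s: 6.5
eef_pos: [0.4279, 0.1845, 0.2166]
eef_rot: [[-0.578, 0.816, 0.0], [0.816, 0.578, 0.0], [-0.0, 0.0, -1.0]]
force: [1.2, 0.7, -0.7]
width: 0.122
finger_force: 30.0
time_s: 7.0
eef_pos: [0.4277, 0.1844, 0.2166]
eef_rot: [[-0.211, 0.978, -0.0], [0.978, 0.211, -0.0], [-0.0, -0.0, -1.0]]
force: [0.1, 0.7, -0.6]
width: 0.125
finger_force: 30.0
time_s: 7.5
eef_pos: [0.4275, 0.1844, 0.2166]
eef_rot: [[0.195, 0.981, -0.001], [0.981, -0.195, -0.0], [-0.0, -0.001, -1.0]]
force: [-0.7, -0.4, -0.2]
width: 0.126
finger_force: 30.0
time_s: 7.8
eef_pos: [0.4275, 0.1844, 0.2166]
eef_rot: [[0.192, 0.981, -0.001], [0.981, -0.192, -0.0], [-0.0, -0.001, -1.0]]
force: [-1.2, 0.3, 0.4]
width: 0.125
finger_force: 30.0
```

```bash

python3 -m creep '{"steps":[{"dp":[0,0,0],"twist":0.004},{"dp":[0,0,0],"twist":0},{"dp":[0,0,0],"twist":0}]}' 
python3 -m creep '{"steps":[{"dp":[0,0,0],"twist":0},{"dp":[0,0,0],"twist":0},{"dp":[0,0,0],"twist":0},{"dp":[0,0,0],"twist":0},{"dp":[0,0,0],"twist":0}]}' 60
python3 -m creep '{"steps":[{"dp":[0,0,-20],"twist":0},{"dp":[0,0,-30],"twist":0},{"dp":[0,0,-30],"twist":0},{"dp":[0,0,-20],"twist":0},{"dp":[0,0,0],"twist":0}]}' 94
python3 -m creep '{"steps":[{"dp":[0,0,0],"twist":0},{"dp":[0,0,0],"twist":0},{"dp":[0,0,0],"twist":0},{"dp":[0,0,0],"twist":0}]}' 
cat > chk.py <<'E'
from h import *
import sys
s=readout.observe(); print(s['time_s'],s['eef_pos'],s['joint_positions'])
c=eyes.calibration('wrist'); p,d=eyes.snapshot('wrist'); cv2.imwrite(f'pics/{sys.argv[1]}.png',p[:,:,::-1])
P=cloud(d,c); ch=np.array([.4275,.185])
q,r=rect(P,.134,.147,(ch[0]-.04,ch[0]+.04,ch[1]-.04,ch[1]+.04)); print('bar',len(q),r)
q2=q[:,:2]-q[:,:2].mean(0); w=np.linalg.svd(q2,full_matrices=False)[2][0]; print('bar pca deg',np.rad2deg(np.arctan2(w[1],w[0]))%180)
q,r=rect(P,.094,.104,(.40,.44,.10,.145)); print('pin',len(q),q[:,:2].mean(0) if len(q) else 0)
for l,h in(('chuck_grip',.136),('chuck_dog',.106),('index_pin',.1),('lens_glass',.19)):
    print(l,[(np.round(f['point']),round(f['conf'],2),np.round(onplane(f['point'],h,c),4)) for f in finder.mark_of('wrist',l)[:2]])
E
python3 chk.py w2
```

```text
time_s: 8.1
eef_pos: [0.4275, 0.1844, 0.2166]
eef_rot: [[0.196, 0.981, -0.001], [0.981, -0.196, -0.0], [-0.0, -0.001, -1.0]]
force: [-3.4, -0.4, 1.3]
width: 0.126
finger_force: 30.0
time_s: 8.6
eef_pos: [0.428, 0.1844, 0.2167]
eef_rot: [[0.197, 0.98, 0.0], [0.98, -0.197, -0.0], [0.0, 0.0, -1.0]]
force: [0.2, 0.1, -0.2]
width: 0.514
finger_force: 0.0
time_s: 9.1
eef_pos: [0.4289, 0.1848, 0.3203]
eef_rot: [[0.197, 0.98, 0.007], [0.98, -0.197, 0.002], [0.003, 0.007, -1.0]]
force: [1.6, 1.0, -0.1]
width: 0.941
finger_force: 0.0
time_s: 9.5
eef_pos: [0.4275, 0.1844, 0.3153]
eef_rot: [[0.197, 0.98, -0.002], [0.98, -0.197, -0.001], [-0.001, -0.002, -1.0]]
force: [-0.9, 0.2, 0.2]
width: 1.0
finger_force: 0.0
9.5 [0.42751445 0.18435994 0.31533945] [ 2.85330841e-01 -1.03103180e-01  1.53482452e+00 -1.13952273e-04
  1.71224081e+00  4.83331800e-01]
bar 700 ((426.9385070800781, 183.8841094970703), (45.49180603027344, 11.480720520019531), 78.91117095947266)
bar pca deg 79.47816902609917
pin 109 [0.4155885  0.12557246]
chuck_grip [(array([216., 275.]), 0.78, array([0.4257, 0.1842, 0.136 ])), (array([196., 532.]), 0.26, array([0.6535, 0.1574, 0.136 ]))]
chuck_dog [(array([251., 275.]), 0.87, array([0.4165, 0.1399, 0.106 ]))]
index_pin [(array([262., 275.]), 0.66, array([0.4136, 0.1256, 0.1   ]))]
lens_glass [(array([ 72., 279.]), 0.78, array([0.4499, 0.2906, 0.19  ]))]
```

View pics/w2.png

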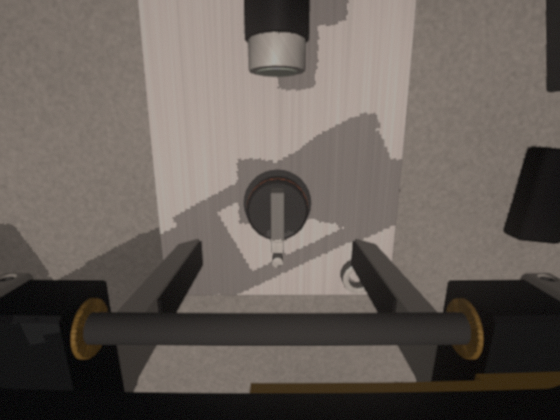

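The dog at px (251,275) and the pin at (262,275) line up with the bar and the lens at (72,278). The chuck is set and released, so I'll go to the tray.

```bash

for i in 1 2; do python3 -m creep '{"steps":[{"dp":[-39,15.2,0],"twist":0},{"dp":[-39,15.2,0],"twist":0},{"dp":[-39,15.2,0],"twist":0},{"dp":[-39,15.2,0],"twist":0},{"dp":[-39,15.2,0],"twist":0}]}' >/dev/null; done
python3 -m creep '{"steps":[{"dp":[-39,15.2,0],"twist":0},{"dp":[0,0,0],"twist":-0.141},{"dp":[0,0,0],"twist":-0.141},{"dp":[0,0,0],"twist":-0.141},{"dp":[0,0,0],"twist":-0.141}]}'
python3 -m creep '{"steps":[{"dp":[0,0,0],"twist":-0.141},{"dp":[0,0,0],"twist":-0.141},{"dp":[0,0,0],"twist":0},{"dp":[0,0,0],"twist":0},{"dp":[0,0,0],"twist":0}]}'
cat > trk.py <<'E'
from h import *
import sys
s=readout.observe(); R=s['eef_rot']; p0=s['eef_pos']; print(s['time_s'],p0,np.rad2deg(np.arctan2(R[1,1],R[0,1])))
c=eyes.calibration('wrist'); p,d=eyes.snapshot('wrist'); cv2.imwrite(f'pics/{sys.argv[1]}.png',p[:,:,::-1])
P=cloud(d,c)
q,r=rect(P,.072,.088,(.44,.57,-.33,-.2)); print('fin',len(q),r)
q,r=rect(P,.003,.009,(.40,.60,-.38,-.16)); print('plate',len(q),r)
for l,h in(('tray_grip',.062),('tray_pocket',.021),('ball_center',.021),('tray',0)):
    print(l,[(np.round(f['point']),round(f['conf'],2),np.round(onplane(f['point'],h,c),4)) for f in finder.mark_of('wrist',l)[:2]])
E
python3 trk.py w3
```

```text
time_s: 11.25
eef_pos: [0.5074, -0.2694, 0.3165]
eef_rot: [[-0.363, 0.932, -0.0], [0.932, 0.363, 0.0], [0.0, -0.0, -1.0]]
force: [0.5, -0.3, -0.8]
width: 0.999
finger_force: 0.0
time_s: 11.75
eef_pos: [0.5074, -0.2691, 0.3166]
eef_rot: [[-0.602, 0.798, 0.0], [0.798, 0.602, -0.0], [-0.0, -0.0, -1.0]]
force: [-0.5, -0.0, -0.1]
width: 1.001
finger_force: 0.0
11.75 [ 0.50738281 -0.26905755  0.31664908] 37.017748000944486
fin 458 ((506.32177734375, -273.3481750488281), (11.807825088500977, 43.11906051635742), 37.18238067626953)
plate 3084 ((494.90948486328125, -252.93203735351562), (182.81248474121094, 169.1273956298828), 83.23374938964844)
tray_grip [(array([198., 278.]), 0.97, array([ 0.5075, -0.2677,  0.062 ])), (array([160., 135.]), 0.72, array([ 0.3553, -0.3284,  0.062 ]))]
tray_pocket [(array([155., 276.]), 0.6, array([ 0.4776, -0.2333,  0.021 ]))]
ball_center [(array([153., 277.]), 0.86, array([ 0.4779, -0.231 ,  0.021 ]))]
tray [(array([193., 274.]), 0.93, array([ 0.5061, -0.2759,  0.    ])), (array([152., 150.]), 0.86, array([ 0.3455, -0.3293,  0.    ]))]
```

View pics/w3.png

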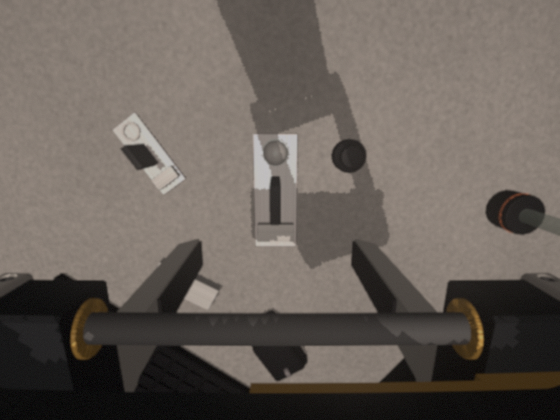

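```bash

python3 -m creep '{"steps":[{"dp":[-0.5,-1,25],"twist":0},{"dp":[0,0,25],"twist":0},{"dp":[0,0,25],"twist":0},{"dp":[0,0,0],"twist":0},{"dp":[0,0,0],"twist":0}]}'
python3 - <<'E'
from h import *
s=readout.observe(); R=s['eef_rot']; p0=s['eef_pos']
c=eyes.calibration('wrist'); p,d=eyes.snapshot('wrist'); P=cloud(d,c)
q,r=rect(P,.074,.086,(.44,.57,-.33,-.2)); T=(np.c_[q]-p0)@R*1000; print(len(q),'tool frame med',np.median(T,0),'pct',np.percentile(T,[2,98],axis=0)); w=np.linalg.svd(T[:,:2]-T[:,:2].mean(0),full_matrices=False)[2][0]; print('angle from tool x',np.rad2deg(np.arctan2(w[1],w[0])))
E
```

```text
time_s: 12.5
eef_pos: [0.5068, -0.2701, 0.2418]
eef_rot: [[-0.603, 0.797, -0.001], [0.797, 0.603, 0.0], [0.001, -0.0, -1.0]]
force: [-0.4, 0.5, 0.8]
width: 1.003
finger_force: 0.0
710 tool frame med [ -1.43146588  -2.10129679 161.84486583] pct [[-23.08945816  -7.60492765 160.50028151]
 [ 18.90677575   3.36147499 164.09501127]]
angle from tool x -179.9379480659582
```

```bash

python3 -m creep '{"steps":[{"dp":[-1.5,-1.6,25],"twist":0},{"dp":[0,0,25],"twist":0},{"dp":[0,0,25],"twist":0},{"dp":[0,0,20],"twist":0},{"dp":[0,0,6.5],"twist":0}]}' 60
python3 -m creep '{"steps":[{"dp":[0,0,0],"twist":0},{"dp":[0,0,0],"twist":0},{"dp":[0,0,0],"twist":0},{"dp":[0,0,0],"twist":0},{"dp":[0,0,0],"twist":0}]}' 30
python3 -m creep '{"steps":[{"dp":[0,0,0],"twist":0},{"dp":[0,0,0],"twist":0},{"dp":[0,0,0],"twist":0},{"dp":[0,0,0],"twist":0},{"dp":[0,0,0],"twist":0}]}' 0
python3 -m creep '{"steps":[{"dp":[0,0,0],"twist":0},{"dp":[0,0,0],"twist":0},{"dp":[0,0,0],"twist":0},{"dp":[0,0,0],"twist":0},{"dp":[0,0,0],"twist":0}]}' 0
```

```text
time_s: 13.05
eef_pos: [0.5064, -0.2722, 0.1397]
eef_rot: [[-0.603, 0.797, -0.001], [0.797, 0.603, 0.0], [0.001, -0.0, -1.0]]
force: [-0.7, -0.7, -0.7]
width: 0.644
finger_force: 0.0
time_s: 13.55
eef_pos: [0.5068, -0.2724, 0.1411]
eef_rot: [[-0.604, 0.797, 0.001], [0.797, 0.604, -0.001], [-0.002, 0.0, -1.0]]
force: [0.1, 0.4, -0.4]
width: 0.322
finger_force: 0.0
time_s: 14.05
eef_pos: [0.5067, -0.2721, 0.1402]
eef_rot: [[-0.604, 0.797, 0.0], [0.797, 0.604, 0.0], [-0.0, 0.0, -1.0]]
force: [1.7, -0.2, 0.2]
width: 0.123
finger_force: 30.0
time_s: 14.55
eef_pos: [0.5067, -0.2721, 0.1402]
eef_rot: [[-0.604, 0.797, 0.0], [0.797, 0.604, 0.0], [-0.0, 0.0, -1.0]]
force: [1.7, 1.5, -0.4]
width: 0.124
finger_force: 30.0
```

```bash

python3 -m creep '{"steps":[{"dp":[0,0,-4],"twist":0},{"dp":[0,0,-8],"twist":0},{"dp":[0,0,-12],"twist":0},{"dp":[0,0,-16],"twist":0},{"dp":[0,0,-20],"twist":0}]}'
python3 -m creep '{"steps":[{"dp":[0,0,-20],"twist":0},{"dp":[0,0,-20],"twist":0},{"dp":[0,0,-20],"twist":0},{"dp":[0,0,-16],"twist":0},{"dp":[0,0,-12],"twist":0}]}'
python3 -m creep '{"steps":[{"dp":[0,0,-10],"twist":0},{"dp":[0,0,-6],"twist":0},{"dp":[0,0,-4],"twist":0},{"dp":[0,0,-2],"twist":0},{"dp":[0,0,0],"twist":0}]}'
python3 - <<'E'
from h import *
print(readout.observe()['torque'])
for n in('wrist','side'):
    c=eyes.calibration(n); p,d=eyes.snapshot(n); cv2.imwrite(f'pics/{n}4.png',p[:,:,::-1])
    print([(np.round(f['point']),round(f['conf'],2),np.round(onplane(f['point'],.19,c),4)) for f in finder.mark_of(n,'ball_center')[:2]])
E
```

```text
time_s: 15.05
eef_pos: [0.506, -0.2722, 0.2006]
eef_rot: [[-0.603, 0.797, -0.002], [0.797, 0.603, 0.001], [0.001, -0.001, -1.0]]
force: [0.2, -0.0, -4.1]
width: 0.129
finger_force: 30.0
time_s: 15.55
eef_pos: [0.5065, -0.2725, 0.2905]
eef_rot: [[-0.603, 0.797, 0.002], [0.797, 0.603, -0.002], [-0.002, 0.0, -1.0]]
force: [0.6, 0.5, -4.3]
width: 0.125
finger_force: 30.0
time_s: 16.05
eef_pos: [0.5065, -0.2722, 0.3098]
eef_rot: [[-0.604, 0.797, -0.001], [0.797, 0.604, 0.0], [0.001, -0.0, -1.0]]
force: [0.5, 0.3, -4.7]
width: 0.13
finger_force: 30.0
[-0.02949949 -0.14041802 -0.02007043]
[(array([167., 277.]), 0.72, array([ 0.4755, -0.2326,  0.19  ]))]
[(array([240., 251.]), 0.56, array([ 0.4714, -0.2252,  0.19  ]))]
```

View pics/wrist4.png

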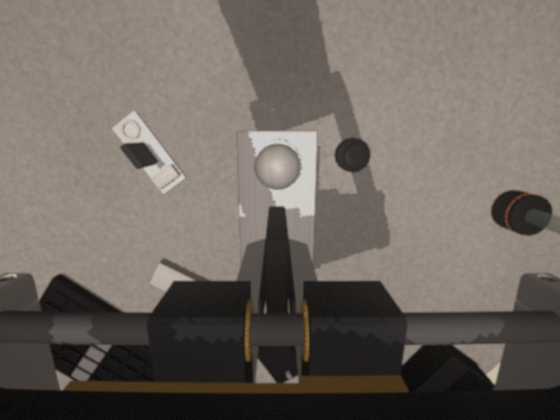

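```bash

python3 -m creep '{"steps":[{"dp":[0,0,0],"twist":0.03},{"dp":[0,0,0],"twist":0.045},{"dp":[0,0,0],"twist":0.05},{"dp":[0,0,0],"twist":0.05},{"dp":[0,0,0],"twist":0.05}]}' >/dev/null
python3 -m creep '{"steps":[{"dp":[0,0,0],"twist":0.05},{"dp":[0,0,0],"twist":0.05},{"dp":[0,0,0],"twist":0.05},{"dp":[0,0,0],"twist":0.05},{"dp":[0,0,0],"twist":0.05}]}' >/dev/null
python3 -m creep '{"steps":[{"dp":[0,0,0],"twist":0.05},{"dp":[0,0,0],"twist":0.05},{"dp":[0,0,0],"twist":0.05},{"dp":[0,0,0],"twist":0.05},{"dp":[0,0,0],"twist":0.05}]}' >/dev/null
python3 -m creep '{"steps":[{"dp":[0,0,0],"twist":0.05},{"dp":[0,0,0],"twist":0.04},{"dp":[0,0,0],"twist":0.03},{"dp":[0,0,0],"twist":0.0},{"dp":[0,0,0],"twist":0.0}]}'
python3 -m creep '{"steps":[{"dp":[5.5,-2.4,0],"twist":0},{"dp":[11,-4.8,0],"twist":0},{"dp":[16.5,-7.2,0],"twist":0},{"dp":[22,-9.6,0],"twist":0},{"dp":[25.6,-11.3,0],"twist":0}]}' >/dev/null
python3 -m creep '{"steps":[{"dp":[25.6,-11.3,0],"twist":0},{"dp":[25.6,-11.3,0],"twist":0},{"dp":[25.6,-11.3,0],"twist":0},{"dp":[25.6,-11.3,0],"twist":0},{"dp":[25.6,-11.3,0],"twist":0}]}' >/dev/null
python3 -m creep '{"steps":[{"dp":[25.6,-11.3,0],"twist":0},{"dp":[25.6,-11.3,0],"twist":0},{"dp":[25.6,-11.3,0],"twist":0},{"dp":[25.6,-11.3,0],"twist":0},{"dp":[22,-9.6,0],"twist":0}]}' >/dev/null
python3 -m creep '{"steps":[{"dp":[16.5,-7.2,0],"twist":0},{"dp":[11,-4.8,0],"twist":0},{"dp":[5.5,-2.4,0],"twist":0},{"dp":[2.7,-1.2,0],"twist":0},{"dp":[0,0,0],"twist":0}]}'
python3 -m creep '{"steps":[{"dp":[0,0,0],"twist":0},{"dp":[0,0,0],"twist":0},{"dp":[0,0,0],"twist":0}]}'
cat > fin.py <<'E'
from h import *
import sys
s=readout.observe(); R=s['eef_rot']; p0=s['eef_pos']; print(s['time_s'],p0,'yaw y',np.rad2deg(np.arctan2(R[1,1],R[0,1])),s['force'])
ims=[]
for n in('wrist','top','side'):
    c=eyes.calibration(n); p,d=eyes.snapshot(n); cv2.imwrite(f'pics/{sys.argv[1]}{n}.png',p[:,:,::-1]); P=cloud(d,c)
    for l in('ball_center','tray_pocket'):
        print(n,l,[(np.round(f['point']),round(f['conf'],2),np.round(onplane(f['point'],.19,c),4)) for f in finder.mark_of(n,l)[:2]])
    g=np.array([.4275,.1846])
    m=(np.hypot(*(P[...,:2]-g).transpose(2,0,1))<.06)&(P[...,2]>.165)&(P[...,2]<.22)
    Q=P[m]; 
    if len(Q)<20: continue
    top=Q[:,2].max(); b=Q[(Q[:,2]>.183)]
    # sphere fit
    if len(b)>15:
        from scipy.optimize import least_squares
        f=least_squares(lambda x:np.linalg.norm(b-x,axis=1)-.015,np.r_[b[:,:2].mean(0),.19],loss='soft_l1',f_scale=.001); print(n,'sphere',len(b),f.x,np.sqrt(np.mean(f.fun**2)))
    # tray plate top plane
    t=Q[(Q[:,2]<.182)&(Q[:,2]>.168)]
    if len(t)>50:
        A=np.c_[t[:,:2]-g,np.ones(len(t))]; k=np.linalg.lstsq(A,t[:,2],rcond=None)[0]
        e=abs(t[:,2]-A@k)<.002; k=np.linalg.lstsq(A[e],t[e,2],rcond=None)[0]
        print(n,'plate',len(t),'tilt deg tool x,y',np.rad2deg(k[:2]@R[:2,0]),np.rad2deg(k[:2]@R[:2,1]),'z',k[2])
E
python3 fin.py f1
```

```text
time_s: 18.25
eef_pos: [0.5065, -0.2722, 0.3099]
eef_rot: [[0.195, 0.981, -0.0], [0.981, -0.195, 0.0], [0.0, -0.0, -1.0]]
force: [-0.7, 0.2, -4.6]
width: 0.126
finger_force: 30.0
time_s: 20.25
eef_pos: [0.4195, 0.121, 0.3101]
eef_rot: [[0.196, 0.981, 0.0], [0.981, -0.196, -0.0], [-0.0, 0.0, -1.0]]
force: [0.3, -0.5, -4.5]
width: 0.127
finger_force: 30.0
time_s: 20.55
eef_pos: [0.4198, 0.1206, 0.3101]
eef_rot: [[0.197, 0.98, -0.0], [0.98, -0.197, -0.0], [-0.0, -0.0, -1.0]]
force: [0.3, 0.1, -4.7]
width: 0.128
finger_force: 30.0
20.55 [0.41979578 0.12062662 0.31009289] yaw y -11.348171520684588 [ 0.34078954  0.09798464 -4.73766836]
wrist ball_center [(array([159., 274.]), 0.62, array([0.4286, 0.1749, 0.19  ]))]
wrist tray_pocket [(array([167., 280.]), 0.59, array([0.4315, 0.1686, 0.19  ]))]
wrist sphere 1983 [0.42796318 0.17319708 0.19096182] 0.010779247446640135
wrist plate 5220 tilt deg tool x,y -0.04566372619251051 0.13073083040258499 z 0.1758623738884625
top ball_center []
top tray_pocket [(array([312., 386.]), 0.81, array([ 0.3234, -0.2788,  0.19  ]))]
side ball_center []
side tray_pocket [(array([332., 191.]), 0.9, array([ 0.3457, -0.444 ,  0.19  ])), (array([137., 226.]), 0.65, array([0.4234, 0.183 , 0.19  ]))]
side sphere 20 [0.43379807 0.15259021 0.19667776] 0.005701184269893747
side plate 149 tilt deg tool x,y -0.7565214079509631 0.16326750919559244 z 0.17515838921480145
```

```bash

python3 -m creep '{"steps":[{"dp":[2,-1,0.2],"twist":0},{"dp":[4,-1,0.2],"twist":0},{"dp":[3,-1,0.2],"twist":0},{"dp":[2,-1,0.2],"twist":0},{"dp":[0,0,0],"twist":0}]}'
python3 -m creep '{"steps":[{"dp":[0,0,0],"twist":0},{"dp":[0,0,0],"twist":0},{"dp":[0,0,0],"twist":0},{"dp":[0,0,0],"twist":0},{"dp":[0,0,0],"twist":0}]}'
python3 - <<'E'
from h import *
from scipy.optimize import least_squares
s=readout.observe(); R=s['eef_rot']; p0=s['eef_pos']; print(s['time_s'],p0)
for n in('wrist','top'):
    c=eyes.calibration(n); p,d=eyes.snapshot(n); cv2.imwrite(f'pics/f2{n}.png',p[:,:,::-1]); P=cloud(d,c)
    for l,h in(('ball_center',.19),('lens_glass',.19),('index_pin',.1),('chuck_grip',.136)):
        print(n,l,[(np.round(f['point']),round(f['conf'],2),np.round(onplane(f['point'],h,c),4)) for f in finder.mark_of(n,l)[:1]])
    x=np.array([.4275,.1846,.19])
    for k in range(5):
        b=P[(abs(np.linalg.norm(P-x,axis=2)-.015)<(.006 if k<2 else .003))&(P[...,2]>.181)]
        if len(b)<10: break
        f=least_squares(lambda x:np.linalg.norm(b-x,axis=1)-.015,x,loss='soft_l1',f_scale=.001); x=f.x
    print(n,'sphere',len(b),x,'rel tcp in tool mm',((x-p0)@R*1000).round(1))
    if n=='wrist':
        # lens barrel face: points near z .19, barrel
        ey=np.array([.196,.9806]);ex=np.array([.9806,-.196]); v=(P[...,:2]-[.4275,.1846])@ey; u=(P[...,:2]-[.4275,.1846])@ex
        m=(v>.1)&(v<.16)&(abs(u)<.04)&(P[...,2]>.195)&(P[...,2]<.22); print('barrel u range',np.percentile(u[m],[2,50,98]) if m.sum() else 0,'v min',np.percentile(v[m],2) if m.sum() else 0, m.sum(), P[...,2][m].max() if m.sum() else 0)
        print('ball u,v',(x[:2]-[.4275,.1846])@ex,(x[:2]-[.4275,.1846])@ey)
E
```

```text
time_s: 21.5
eef_pos: [0.4177, 0.1331, 0.3093]
eef_rot: [[0.195, 0.981, -0.0], [0.981, -0.195, -0.0], [-0.0, -0.0, -1.0]]
force: [-0.4, 0.6, -5.0]
width: 0.127
finger_force: 30.0
time_s: 22.0
eef_pos: [0.4179, 0.1326, 0.3094]
eef_rot: [[0.196, 0.981, 0.0], [0.981, -0.196, -0.0], [-0.0, 0.0, -1.0]]
force: [-0.4, 0.2, -4.0]
width: 0.125
finger_force: 30.0
22.0 [0.41786545 0.13261623 0.30937978]
wrist ball_center [(array([160., 277.]), 0.65, array([0.4285, 0.1858, 0.19  ]))]
wrist lens_glass []
wrist index_pin []
wrist chuck_grip []
wrist sphere 1662 [0.42606865 0.18604188 0.18994699] rel tcp in tool mm [ 54.   -2.4 119.4]
barrel u range 0 v min 0 0 0
ball u,v -0.0016861900756420883 0.0011333629009334005
top ball_center []
top lens_glass []
top index_pin [(array([269., 207.]), 0.89, array([0.4256, 0.1228, 0.1   ]))]
top chuck_grip []
top sphere 0 [0.4275 0.1846 0.19  ] rel tcp in tool mm [ 52.9  -0.7 119.4]
```

View pics/f2wrist.png

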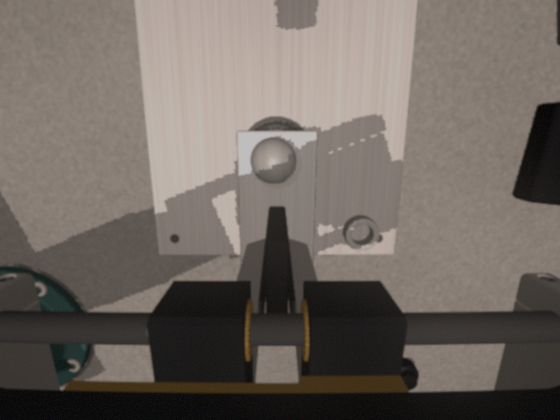

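View pics/f2top.png

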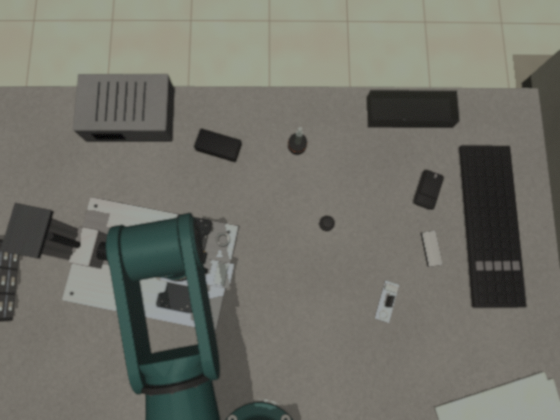

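The ball is in its pocket at px (160,274), over the chuck. I'll make a last small trim, about 1.5 mm, then recheck.

```bash

python3 -m creep '{"steps":[{"dp":[-0.3,0.3,0],"twist":0},{"dp":[-0.4,0.4,0],"twist":0},{"dp":[-0.4,0.4,0],"twist":0},{"dp":[-0.4,0.3,0],"twist":0},{"dp":[0,0,0],"twist":0}]}' >/dev/null
for i in 1 2; do python3 -m creep '{"steps":[{"dp":[0,0,0],"twist":0},{"dp":[0,0,0],"twist":0},{"dp":[0,0,0],"twist":0},{"dp":[0,0,0],"twist":0},{"dp":[0,0,0],"twist":0}]}'; done
cat > sp.py <<'E'
from h import *
from scipy.optimize import least_squares
s=readout.observe(); R=s['eef_rot']; p0=s['eef_pos']; print(s['time_s'],p0,'yaw',np.rad2deg(np.arctan2(R[1,0],R[0,0])))
c=eyes.calibration('wrist'); p,d=eyes.snapshot('wrist'); P=cloud(d,c); x=np.array([.4275,.1846,.19])
for k in range(5):
    b=P[(abs(np.linalg.norm(P-x,axis=2)-.015)<(.006 if k<2 else .003))&(P[...,2]>.181)]
    x=least_squares(lambda x:np.linalg.norm(b-x,axis=1)-.015,x,loss='soft_l1',f_scale=.001).x
D=x[:2]-[.4271,.1842]; print('ball',len(b),x,'u,v mm',1000*D@[.9806,-.196],1000*D@[.196,.9806])
E
python3 sp.py
```

```text
time_s: 23.5
eef_pos: [0.4189, 0.1309, 0.3094]
eef_rot: [[0.196, 0.981, 0.0], [0.981, -0.196, -0.0], [-0.0, 0.0, -1.0]]
force: [0.0, 1.1, -4.6]
width: 0.125
finger_force: 30.0
time_s: 24.0
eef_pos: [0.4189, 0.1309, 0.3094]
eef_rot: [[0.196, 0.981, -0.0], [0.981, -0.196, -0.0], [-0.0, 0.0, -1.0]]
force: [0.2, -0.0, -4.1]
width: 0.125
finger_force: 30.0
24.0 [0.41891475 0.13093904 0.30935426] yaw 78.71336783955716
ball 1666 [0.42707607 0.18433893 0.18990984] u,v mm -0.050693322861064295 0.13154468694679755
```

Everything is level, still and centred, so I'm handing it in.

```bash
python3 -c "
from cell import bot; print(bot.finish_job())"
```

```text
the job is handed in; nothing more can be done
None
```

The job is handed in: the chuck's dog is lined up with the index pin to within about 0.5° and the chuck released. The tray is held level and still, pointing at the lens, with the ball in its pocket measured about 0.2 mm off the chuck's axis and at lens height (calibration is good to about 2 mm); no verdict came back.

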